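# Unstack the supplies into their trays

## Task

The delivered supplies stand on the desk in two stacks: a glass vial on a flat carton, and a tall carton on a roll of medical tape. Take the stacks apart and put each thing upright in the white tray made for its shape, flat on the tray floor inside the rim: the vial in the small round tray, the tall carton in the oblong tray, the flat carton in the square tray and the tape roll in the large round tray. Do not tip the vial over.

Things in the scene. Friction and masses are not known exactly. Their poses are not given: they have to be found in the camera images.
- vial: brown glass injection vial with a green cap, 29 mm in diameter and 49 mm high (the glass 42 mm high, then neck and cap about 24 mm wide), 30 g; at the start it stands upright on the flat carton, up to 17 mm off its centre. Grasp it round the glass from above. Origin at the centre of its underside, z up.
- tall_carton: small white and green printed carton, taller than wide: 41 mm (x) by 53 mm (y), 60 mm high (z), 60 g; at the start it stands on the tape roll, turned anyhow. Origin at the centre of its underside.
- flat_carton: small white and blue printed carton, lower than wide: 61 mm (x) by 63 mm (y), 42 mm high (z), 60 g; at the start it stands on the desk under the vial. Origin at the centre of its underside.
- tape_roll: roll of white medical tape lying flat, 67 mm in diameter, 25 mm high, 40 g; at the start it lies on the desk under the tall carton. The core is closed to the fingers: grasp across the outside, with the fingertips 8 mm or more above its underside so that they clear the tray rim when set down. Origin at the centre of its underside (within 1 mm), z up.
- small_round_tray: small shallow round tray, 49 mm inside the rim, 55 mm outside. Fixed to the desk, white plastic: floor 2 mm thick, rim 3 mm thick whose top is 7 mm above the desk (5 mm above the tray floor). Origin at the centre of its underside, z up.
- oblong_tray: shallow oblong tray, inside the rim 56 mm (x) by 78 mm (y), 6 mm more outside; the tall carton fits with its 53 mm side along the tray's 78 mm side, either way round. Fixed to the desk, white plastic: floor 2 mm thick, rim 3 mm thick whose top is 7 mm above the desk (5 mm above the tray floor). Origin at the centre of its underside, z up.
- square_tray: shallow square tray, 82 by 82 mm inside the rim (x and y along its sides), 88 mm outside; the flat carton fits at any quarter turn. Fixed to the desk, white plastic: floor 2 mm thick, rim 3 mm thick whose top is 7 mm above the desk (5 mm above the tray floor). Origin at the centre of its underside, z up.
- big_round_tray: large shallow round tray, 88 mm inside the rim, 94 mm outside. Fixed to the desk, white plastic: floor 2 mm thick, rim 3 mm thick whose top is 7 mm above the desk (5 mm above the tray floor). Origin at the centre of its underside, z up.
Mind the look-alikes: they are no part of the job. Leave any yellow look-alike of the tall_carton alone.

How it is judged:
At the end, for the whole second after the job is handed in: Each of the four things stands in its own tray: centre within 15 mm of the tray's centre, underside on the tray floor (within 2.5 mm), upright within 0.1 rad, released and at rest (horizontal distance between vial and small_round_tray below 0.015 m and z of vial in the frame of small_round_tray between -0.002 and 0.0045 m and angle between each of vial, tall_carton, flat_carton, tape_roll's own z axis and vertical below 0.1 rad and linear speed of each of vial, tall_carton, flat_carton, tape_roll below 0.02 m/s and horizontal distance between tall_carton and oblong_tray below 0.015 m and z of tall_carton in the frame of oblong_tray between -0.002 and 0.0045 m and horizontal distance between flat_carton and square_tray below 0.015 m and z of flat_carton in the frame of square_tray between -0.002 and 0.0045 m and horizontal distance between tape_roll and big_round_tray below 0.015 m and z of tape_roll in the frame of big_round_tray between -0.002 and 0.0045 m); the robot touches nothing.
It fails at once if the vial is tipped over (more than 0.7 rad from upright) (angle between vial's own z axis and vertical above 0.7 rad).
It also fails if it takes over 104 s, if anything falls off the work surface, if the arm or the gripper's body presses on something with over 40 N, if the wrist force passes 120 N, or if a joint passes its speed limit or range.

## Robot

A 7-joint arm with a two-finger parallel gripper is mounted at the origin on a cart in front of the work surface, level with it; the furniture and walls round the work are solid. World frame = base frame: x ahead of the robot, y to its left, z up, the work surface at z = 0. Lengths are in m, angles in rad, forces in N, time in s.
With the tool pointing down it reaches from about 0.425 to 0.925 m from the base axis. Payload 6.8 kg.
Tool frame: the origin (TCP) lies at the very end of the fingers, on their centre line; the grasp point (between the pads) lies 19 mm behind it; z points along the fingers, y is the line along which they close (so a half turn about z gives the same grasp; the last joint's range is limited). The gripper opens to 88 mm and grips with 3 to 60 N. Pads are 20 mm wide; open, the fingers measure 115 mm over their backs; the gripper's body (75 mm by 178 mm) begins 61 mm behind the grasp point.
Start: joints at [-0.108, 0.477, 0.022, 1.555, -0.011, 1.109, -0.083], TCP at [0.675, 0, 0.197] pointing down, gripper open.
Joint ranges: [-2.96, 2.96], [-0.34, 2.1], [-1.41, 1.46], [0.24, 2.44], [-1.37, 4.51], [0.17, 1.92], [-2.96, 2.96]. Speed limits (rad/s): [2.39, 2.39, 3.14, 3.14, 3.14, 3.14, 3.14].

## Interface

Orientations are given as a unit quaternion [w, x, y, z].
In Python, from workcell import arm gives the robot as it stands.
- The arm moves only by the tool jog_arm, never from a script. Its argument "plan" is a list that holds one entry, the list of rows, each a list of 7 numbers: the opening, from -1 (shut) to 1 (fully open), then the shift along the tool's x, y, z in normalised numbers (1 is 1000 mm), then the turn, a rotation vector about the tool's x, y, z in shares of 90 degrees (1.0 is 90 degrees). A call has 1 to 10 rows; each row is the pose to reach, as a shift and turn from the pose commanded when the call began, along the tool's axes at that moment; what a row does not reach only later rows make up. A row lasts 1/8 s, in which the tool goes at most 62.5 mm and 10.7 degrees, less where a joint would pass 70% of its speed; a pose out of reach is approached as far as the arm can. A call with a gripper value outside its range is refused whole. The fingers move at their own pace and stop on an object; "squeeze" is the grip in N (left out, the last holds). Time passes only in rows, so rows that repeat a pose let the fingers close. It gives the time, the measured TCP pose, the force, the opening and the grip force at its end, in the units of the state.
- arm.read_state(): the state, without advancing time (a new reading comes with each control period).
- arm.camera(name): name is "scene" or "side" or "wrist"; returns the picture (400x640x3 uint8, red, green, blue); there is no depth.
- arm.calibration(name): a dict with "K" (3x3 intrinsics, pixels), "R" (3x3) and "t" (3): a world point X has camera coordinates R X + t. Camera axes: x right, y down, z forward; pixel columns grow to the right and rows downward; lengths in m; the calibration is good to about 2 mm. A picture is of the moment at which its call begins: read the wrist's pose just before it. calibration takes no time and is no camera call; for the wrist camera it gives the pose at the moment of the call.
- arm.job_done(): hands the job in; it is judged then, once.
The state is a dict: "time_s": time; "joint_pos": joint angles; "dq": joint speeds; "tau": joint torques, N m; "position": TCP position; "eef_rot": TCP orientation; "ft_force": force on the tool from outside, world axes, zero at the start; "wrist_torque": the same for the moment, N m; "width": finger opening in m; "grasp_force": force on a finger pad.
Only numpy, scipy, OpenCV 4.12 (cv2) and the standard library are available. Lean on these libraries where they do the work, as an engineer would, in place of code of your own. Each camera call takes 0.05 s, during which the arm holds its last target. There are 200 camera calls.

## Working session

There is one attempt and no reset: what is moved stays moved. The work goes in short steps, Python scripts to look and compute and a tool call to move; the robot and the scene stay as the last step left them, time stands still between calls to the robot, and variables do not carry over. Pictures are saved under pics/ and viewed, at most 14 in all, crops included, and the job is handed in when it is done.

Besides the shell and the picture viewer there is one more tool, called after "Request:" in YAML: its name, and indented under it one key for each argument. jog_arm: Moves the arm, as the interface text tells. Its arguments: {"type":"object","properties":{"plan":{"type":"array","items":{"type":"array","items":{"type":"array","items":{"type":"number"}}}},"squeeze":{"type":"number"}},"required":["plan"]}

```bash
mkdir -p pics; python3 - <<'E'
from workcell import arm
import cv2
s=arm.read_state();print(s)
for n in("scene","side","wrist"):
    c=arm.calibration(n);print(n,c)
    cv2.imwrite(f"pics/{n}0.png",arm.camera(n)[:,:,::-1])
E
```

```text
{'time_s': 0.0, 'joint_pos': array([-0.10808617,  0.47781479,  0.02234402,  1.55640619, -0.01150643,
        1.10931128, -0.08309495]), 'dq': array([-1.68669030e-03,  4.26952878e-04,  1.30900152e-05,  4.15175186e-04,
       -5.42863258e-04,  9.76627183e-05,  2.63808156e-04]), 'tau': array([-1.31144458e-03, -5.82851672e+01,  1.53386436e+00, -2.72606850e+01,
       -5.43364382e-02,  1.69422745e-02,  2.21527275e-04]), 'position': array([ 6.74364175e-01, -2.77215708e-05,  1.95691117e-01]), 'eef_rot': array([-5.92447538e-04,  7.07104152e-01,  7.07108830e-01, -6.85065704e-04]), 'ft_force': array([-0.34463537, -1.11123276,  0.18941082]), 'wrist_torque': array([-0.01988258, -0.04469161, -0.04979033]), 'grasp_force': 0.0, 'width': 0.08804978916801186}
scene {'K': array([[440.94931204,   0.        , 325.10376656],
       [  0.        , 440.94931204, 203.69151244],
       [  0.        ,   0.        ,   1.        ]]), 'R': array([[-0.7392295 , -0.67315734,  0.01997358],
       [-0.30962463,  0.31337798, -0.89773428],
       [ 0.59805714, -0.66981597, -0.44008434]]), 't': array([0.36944152, 0.22734457, 0.61712423])}
side {'K': array([[421.88219244,   0.        , 324.87829075],
       [  0.        , 421.88219244, 197.757537  ],
       [  0.        ,   0.        ,   1.        ]]), 'R': array([[ 0.93166042, -0.36324766, -0.00774521],
       [-0.15707573, -0.38346378, -0.91010041],
       [ 0.32762184,  0.84912111, -0.41431542]]), 't': array([-0.50332584,  0.15443019,  0.86579836])}
wrist {'K': array([[309.95897288,   0.        , 320.1643893 ],
       [  0.        , 309.95897288, 198.12010997],
       [  0.        ,   0.        ,   1.        ]]), 'R': array([[ 9.99999661e-01, -7.64967395e-04, -3.05014346e-04],
       [-6.61960866e-04, -9.66972616e-01,  2.54879427e-01],
       [-4.89914971e-04, -2.54879139e-01, -9.66972794e-01]]), 't': array([-0.67518815, -0.02996024,  0.39000734])}
```

View pictures.

View pics/scene0.png

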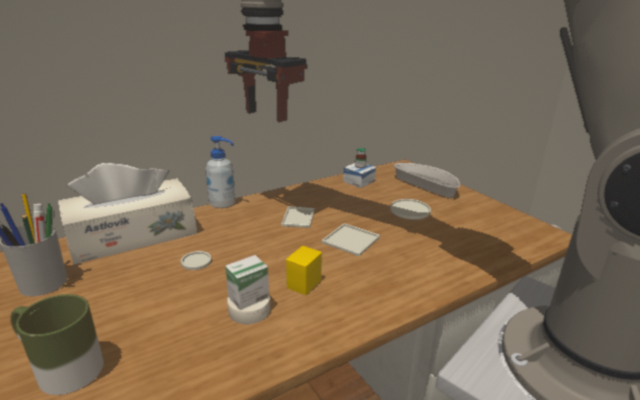

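View pics/side0.png

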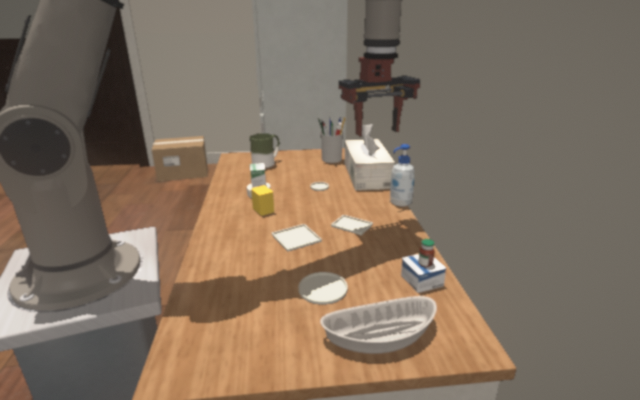

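View pics/wrist0.png

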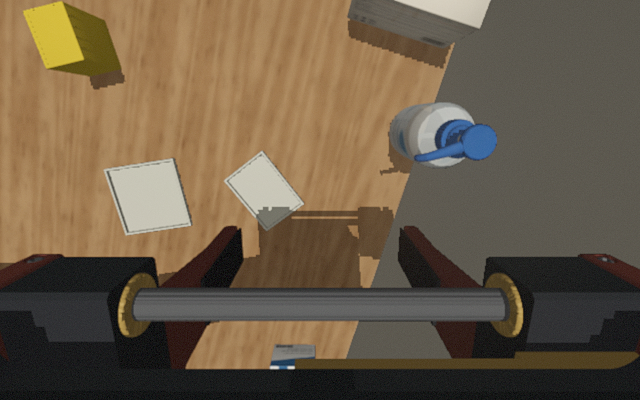

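The scene view shows these candidates: the white/green carton (248,280) standing on the tape roll (249,305), the yellow look-alike (304,270) to leave alone, and the vial (361,157) on the flat carton (360,175). The trays are small round (196,260), oblong (298,217), square (351,239) and big round (411,209). The wrist view shows the square tray at (148,196) and the oblong tray at (264,190).

```bash
cat > h.py <<'E'
from workcell import arm
import numpy as np, cv2
def ray(c,p,z):
    d=c["R"].T@np.linalg.solve(c["K"],[p[0],p[1],1.]); C=-c["R"].T@c["t"]
    return C+d*(z-C[2])/d[2]
def tri(c1,p1,c2,p2):
    A=[];b=[]
    for c,p in((c1,p1),(c2,p2)):
        P=c["K"]@np.c_[c["R"],c["t"]]
        for i in(0,1):
            r=p[i]*P[2]-P[i];A.append(r[:3]);b.append(-r[3])
    return np.linalg.lstsq(np.array(A),np.array(b),rcond=None)[0]
E
python3 - <<'E'
from h import *
a=arm.calibration("scene");b=arm.calibration("side")
np.set_printoptions(precision=3,suppress=True)
for n,p,q,z in[("small",(196,260),(320,187),.007),("obl",(298,217),(352,225),.007),("sq",(351,239),(297,238),.007),("big",(411,209),(323,288),.007),("vialcap",(361,150),(428,242),.091),("flattop",(360,168),(424,262),.042),("tape",(249,306),(259,190),.012),("talltop",(247,265),(258,171),.085),("yel",(308,255),(262,192),.06),("soaptop",(222,141),(403,150),.15),("bowl",(427,178),(379,320),.04)]:
    print(n,ray(a,p,z),ray(b,q,z),tri(a,p,b,q))
E
```

```text
small [0.612 0.235 0.007] [0.61  0.219 0.007] [0.616 0.232 0.003]
obl [ 0.599 -0.019  0.007] [ 0.599 -0.033  0.007] [ 0.603 -0.024  0.003]
sq [ 0.453 -0.027  0.007] [ 0.454 -0.043  0.007] [ 0.458 -0.034  0.002]
big [ 0.439 -0.232  0.007] [ 0.442 -0.242  0.007] [ 0.443 -0.238  0.004]
vialcap [ 0.634 -0.284  0.091] [ 0.635 -0.29   0.091] [ 0.637 -0.287  0.089]
flattop [ 0.632 -0.281  0.042] [ 0.637 -0.282  0.042] [ 0.635 -0.284  0.042]
tape [0.432 0.254 0.012] [0.435 0.254 0.012] [0.434 0.253 0.012]
talltop [0.437 0.249 0.085] [0.429 0.216 0.085] [0.438 0.245 0.078]
yel [0.417 0.136 0.06 ] [0.417 0.128 0.06 ] [0.418 0.134 0.058]
soaptop [0.792 0.032 0.15 ] [0.782 0.053 0.15 ] [0.776 0.043 0.155]
bowl [ 0.472 -0.352  0.04 ] [ 0.479 -0.395  0.04 ] [ 0.487 -0.381  0.027]
```

```bash
python3 - <<'E'
import cv2,numpy as np
a=cv2.imread("pics/scene0.png");b=cv2.imread("pics/side0.png")
f=lambda i,x,y,w,h:cv2.resize(i[y:y+h,x:x+w],(400,300),interpolation=cv2.INTER_CUBIC)
cv2.imwrite("pics/crop0.png",np.vstack([np.hstack([f(a,220,240,120,90),f(b,220,150,80,60)]),np.hstack([f(a,320,135,80,60),f(b,380,225,80,60)])]))
E
```

```text
(no output)
```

View pics/crop0.png

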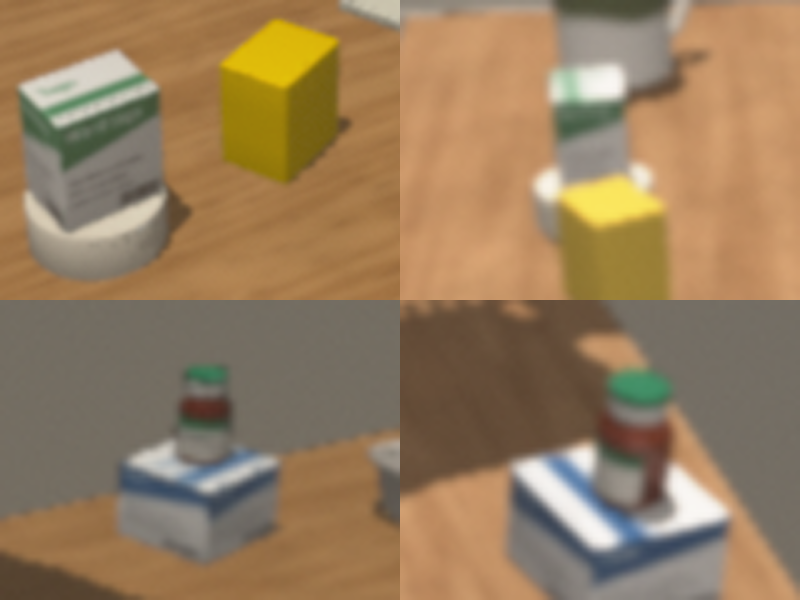

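The crop shows the white/green carton (my choice) on the roll, the separate yellow look-alike, and the vial upright on the blue/white carton. I'll go look at the vial stack first.

The manual's scale: shifts go in shares of 1000 mm and turns go in shares of 90 degrees. Converting my numbers, -295 mm is -0.295, -54 mm is -0.054.

Request:
jog_arm:
  plan:
    - [[1,-0.295,-0.039,-0.054,0,0,0],[1,-0.295,-0.039,-0.054,0,0,0],[1,-0.295,-0.039,-0.054,0,0,0],[1,-0.295,-0.039,-0.054,0,0,0],[1,-0.295,-0.039,-0.054,0,0,0],[1,-0.295,-0.039,-0.054,0,0,0],[1,-0.295,-0.039,-0.054,0,0,0],[1,-0.295,-0.039,-0.054,0,0,0],[1,-0.295,-0.039,-0.054,0,0,0]]

```text
time_s: 1.27
position: [0.6307, -0.2977, 0.2491]
eef_rot: [-0.003, 0.709, 0.705, -0.003]
ft_force: [-14.3, -1.7, 0.6]
width: 0.0877
grasp_force: 0.0
```

```bash
python3 - <<'E'
from h import *
np.set_printoptions(precision=4,suppress=True)
c=arm.calibration("wrist");im=arm.camera("wrist")[:,:,::-1];cv2.imwrite("pics/w1.png",im)
hsv=cv2.cvtColor(im,cv2.COLOR_BGR2HSV)
m=cv2.inRange(hsv,(60,80,40),(90,255,255))
n,l,s,ct=cv2.connectedComponentsWithStats(m)
for i in range(1,n):
    if s[i,4]>60:print(s[i],ct[i],ray(c,ct[i],.091))
E
```

```text
[318 160  20  20 321] [327.5047 169.4237] [ 0.6387 -0.2857  0.091 ]
```

View pics/w1.png

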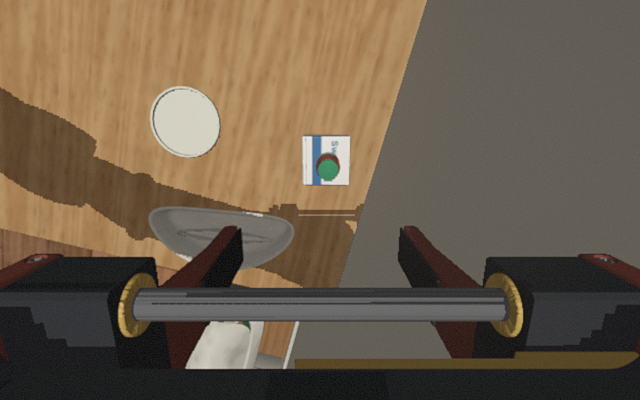

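The wrist view shows the green cap at (327,169) on the flat carton (327,160), with the big round tray at (185,121) and the bowl at (220,240).

```bash
cat >> h.py <<'E'
np.set_printoptions(precision=4,suppress=True)
def shot(n="wrist",save=None):
    s=arm.read_state();c=arm.calibration(n);im=arm.camera(n)[:,:,::-1].copy()
    if save:cv2.imwrite(f"pics/{save}.png",im)
    return s,c,im
def blobs(im,lo,hi,amin=60):
    m=cv2.inRange(cv2.cvtColor(im,cv2.COLOR_BGR2HSV),lo,hi)
    cs,_=cv2.findContours(m,cv2.RETR_EXTERNAL,cv2.CHAIN_APPROX_NONE)
    return [k for k in cs if cv2.contourArea(k)>amin]
def quad(c,k,z):
    "contour of a flat thing at height z -> minAreaRect in world mm"
    w=np.array([ray(c,p[0],z)[:2] for p in k],np.float32)*1000
    return cv2.minAreaRect(w)
E
python3 - <<'E'
from h import *
s,c,im=shot()
print(s["position"],s["dq"],s["ft_force"])
g=blobs(im,(60,80,40),(90,255,255))
for k in g:
    (x,y),r=cv2.minEnclosingCircle(k);print("cap",x,y,r,ray(c,(x,y),.091))
hsv=cv2.cvtColor(im,cv2.COLOR_BGR2HSV)
print(hsv[121,185],hsv[140,345],hsv[148,315],hsv[140,280],hsv[90,500],hsv[160,308])
for k in blobs(im,(0,0,170),(180,70,255),150):
    print(cv2.boundingRect(k),"z7",quad(c,k,.007),"z42",quad(c,k,.042))
E
```

```text
[ 0.6308 -0.2977  0.2491] [-0.     -0.0004 -0.0002 -0.0004  0.0003  0.0006 -0.0008] [-14.274   -1.6864   0.5188]
cap 327.5 169.5 10.12432861328125 [ 0.6387 -0.2858  0.091 ]
[ 25  22 211] [ 21  11 224] [105 122 157] [ 16 126 162] [ 22  38 100] [ 17  10 225]
(233, 322, 30, 47) z7 ((509.77362060546875, -591.7660522460938), (101.06434631347656, 22.680171966552734), 68.60073852539062) z42 ((519.8212280273438, -562.1921997070312), (92.85344696044922, 20.837505340576172), 68.6007080078125)
(186, 322, 63, 47) z7 ((457.6506652832031, -595.9103393554688), (119.88569641113281, 67.03985595703125), 63.3826789855957) z42 ((471.9330139160156, -565.999755859375), (110.14576721191406, 61.59320831298828), 63.382572174072266)
(321, 136, 30, 49) z7 ((650.6901245117188, -287.2661437988281), (66.96614837646484, 39.59610366821289), 89.65679931640625) z42 ((649.2891235351562, -282.43109130859375), (61.52548599243164, 36.379066467285156), 89.65705108642578)
(302, 136, 11, 49) z7 ((611.2728881835938, -287.05108642578125), (67.0725326538086, 14.17737865447998), 89.24506378173828) z42 ((613.0741577148438, -282.2335205078125), (61.62329864501953, 13.02552604675293), 89.24498748779297)
(150, 86, 69, 72) z7 ((445.4957580566406, -234.3072509765625), (94.05074310302734, 92.23007202148438), 84.8127212524414) z42 ((460.76556396484375, -233.77487182617188), (86.4096450805664, 84.73688507080078), 84.81263732910156)
```

A steady 14 N in x suggests the gripper body is touching the wall behind the desk. I'll back off and turn it so that it closes along y.

To row units: -80 mm is -0.08, -60 mm is -0.06, -85 degrees is -0.9444.

Request:
jog_arm:
  plan:
    - [[1,0,-0.06,0,0,0,0],[1,0,-0.08,0,0,0,-0.0556],[1,0,-0.08,0,0,0,-0.1667],[1,0,-0.08,0,0,0,-0.2778],[1,0,-0.08,0,0,0,-0.3889],[1,0,-0.08,0,0,0,-0.5],[1,0,-0.08,0,0,0,-0.6111],[1,0,-0.08,0,0,0,-0.7222],[1,0,-0.08,0,0,0,-0.8333],[1,0,-0.08,0,0,0,-0.9444]]

```text
time_s: 2.62
position: [0.5558, -0.2949, 0.2503]
eef_rot: [-0.0, 0.041, 0.999, 0.0]
ft_force: [0.1, -0.3, 0.1]
width: 0.0873
grasp_force: 0.0
```

```bash
python3 - <<'E'
from h import *
s,c,im=shot(save="w2")
print(s["position"],s["eef_rot"],s["ft_force"],s["joint_pos"])
for k in blobs(im,(60,80,40),(90,255,255)):
    (x,y),r=cv2.minEnclosingCircle(k);print("cap",x,y,r,ray(c,(x,y),.091))
for k in blobs(im,(0,0,170),(180,70,255),150):
    print(cv2.boundingRect(k),"z7",quad(c,k,.007),"z42",quad(c,k,.042))
E
```

```text
[ 0.5558 -0.2949  0.2503] [-0.0003  0.0408  0.9992  0.0001] [ 0.144  -0.323   0.0801] [ 0.5134  0.3663 -0.1656  1.5986  0.0638  1.1827  1.8235]
cap 332.1000061035156 244.3000030517578 9.192482948303223 [ 0.6379 -0.2865  0.091 ]
(341, 224, 17, 26) z7 ((664.0573120117188, -259.76605224609375), (24.087814331054688, 39.95574188232422), 86.26932525634766) z42 ((649.714599609375, -262.14324951171875), (22.13667106628418, 36.71924591064453), 86.26932525634766)
(310, 207, 47, 12) z7 ((624.8502197265625, -281.2975769042969), (67.46084594726562, 13.732528686523438), 89.52051544189453) z42 ((613.6831665039062, -281.9306945800781), (61.99641036987305, 12.620218276977539), 89.52040100097656)
(478, 150, 72, 69) z7 ((604.9889526367188, -20.894359588623047), (61.91489791870117, 83.82037353515625), 36.810176849365234) z42 ((595.4308471679688, -42.62052917480469), (56.89963912963867, 77.03079986572266), 36.810203552246094)
(25, 130, 154, 30) z7 ((500.7308349609375, -590.6334838867188), (207.35768127441406, 4.34968900680542), 74.81184387207031) z42 ((499.61767578125, -566.2099609375), (190.561416625976
[... 467 characters left out ...]
0791015625), 86.69456481933594)
(323, 41, 72, 77) z7 ((446.3592224121094, -234.04212951660156), (93.52558898925781, 92.92041015625), 61.16779708862305) z42 ((449.650390625, -238.50308227539062), (85.94989013671875, 85.3936996459961), 61.16761016845703)
(480, 32, 73, 87) z7 ((458.1455078125, -28.598953247070312), (88.5597915649414, 87.7437515258789), 8.684091567993164) z42 ((460.48193359375, -49.70103454589844), (81.38636016845703, 80.63636779785156), 8.684093475341797)
(0, 0, 133, 119) z7 ((389.2438049316406, -606.761962890625), (167.42347717285156, 124.63226318359375), 70.54706573486328) z42 ((397.1612243652344, -581.031982421875), (153.8619384765625, 114.53689575195312), 70.54705810546875)
```

To row units: 120 mm is 0.12, -81 mm is -0.081, -5 degrees is -0.0556.

Request:
jog_arm:
  plan:
    - [[1,-0.03,0.008,0.04,0,0,-0.0556],[1,-0.06,0.015,0.08,0,0,-0.0556],[1,-0.081,0.016,0.12,0,0,-0.0556],[1,-0.081,0.016,0.12,0,0,-0.0556],[1,-0.081,0.016,0.12,0,0,-0.0556],[1,-0.081,0.016,0.12,0,0,-0.0556]]

```text
time_s: 3.42
position: [0.6385, -0.2871, 0.133]
eef_rot: [0.001, 0.001, 1.0, -0.001]
ft_force: [-0.4, -0.2, 0.8]
width: 0.088
grasp_force: 0.0
```

```bash
python3 - <<'E'
from h import *
s,c,im=shot(save="w3")
print(s["position"],s["eef_rot"],s["ft_force"])
for k in blobs(im,(60,80,40),(90,255,255)):
    (x,y),r=cv2.minEnclosingCircle(k);print("cap",x,y,r,ray(c,(x,y),.091))
E
```

```text
[ 0.6385 -0.2871  0.133 ] [ 0.0014  0.0008  1.     -0.0008] [-0.43   -0.1565  0.7613]
cap 320.13909912109375 207.27442932128906 14.513406753540039 [ 0.6383 -0.2867  0.091 ]
```

View pics/w3.png

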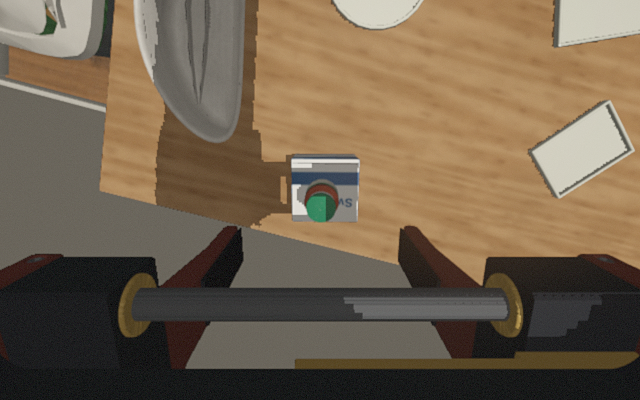

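The cap at (320,207) is centred between the fingers, so I'll descend and grasp.

To row units: 80 mm is 0.08, 70 mm is 0.07.

Request:
jog_arm:
  plan:
    - [[1,0,0,0.04,0,0,0],[1,0,0,0.07,0,0,0],[0.8,0,0,0.08,0,0,0],[0.2,0,0,0.08,0,0,0],[-0.1,0,0,0.08,0,0,0],[-0.2,0,0,0.08,0,0,0],[-0.3,0,0,0.08,0,0,0],[-0.45,0,0,0.08,0,0,0],[-0.6,0,0,0.08,0,0,0],[-0.6,0,0,0.08,0,0,0]]
  squeeze: 10

```text
time_s: 4.72
position: [0.6382, -0.286, 0.0507]
eef_rot: [0.0, -0.0, 1.0, 0.0]
ft_force: [0.1, -0.1, 1.0]
width: 0.0231
grasp_force: 9.6
```

Grip width is 23 mm rather than the expected 29 mm, so I'll look.

```bash
python3 - <<'E'
from h import *
s,c,im=shot()
print(s["width"],s["grasp_force"])
_,_,a=shot("scene");_,_,b=shot("side")
f=lambda i,x,y,w,h:cv2.resize(i[y:y+h,x:x+w],(400,300),interpolation=cv2.INTER_CUBIC)
cv2.imwrite("pics/crop1.png",np.vstack([np.hstack([f(a,320,125,80,60),f(b,380,215,80,60)]),np.hstack([f(im,220,120,200,150),f(im,280,150,80,60)])]))
E
```

```text
0.023133515477650468 9.642129138069322
```

View pics/crop1.png

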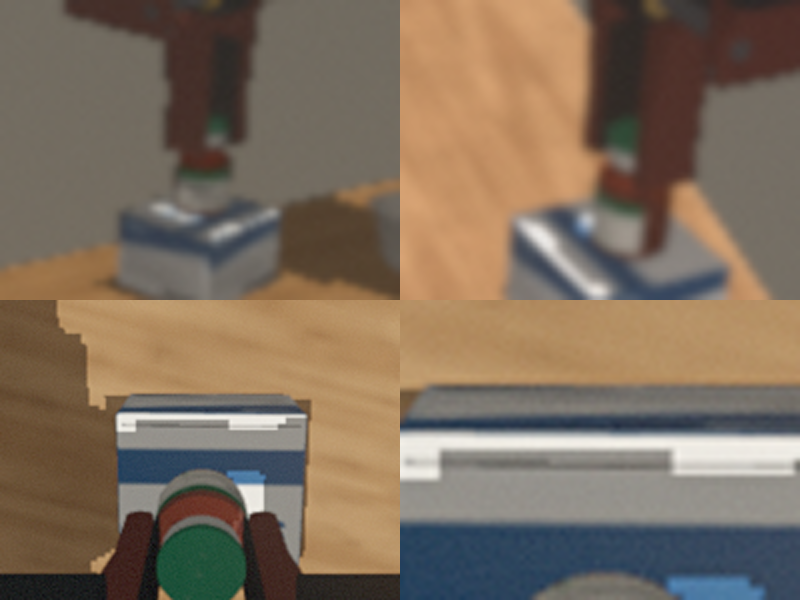

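```bash
python3 - <<'E'
from h import *
s=arm.read_state();p=s["position"];print(p,s["joint_pos"])
for n,x0,y0 in(("scene",320,125),("side",380,215)):
    c=arm.calibration(n)
    for dy in(-.014,0,.014):
      for z in(.042,.0507,.0697,.091):
        q=c["K"]@(c["R"]@np.array([p[0],p[1]+dy,z])+c["t"]);q=q[:2]/q[2];print(n,dy,z,(q-[x0,y0])*5)
E
```

```text
[ 0.6382 -0.2861  0.0507] [ 0.4454  0.6683 -0.1671  1.5926  0.1328  0.8917  1.801 ]
scene -0.014 0.042 [213.1519 203.1062]
scene -0.014 0.0507 [214.0874 187.8629]
scene -0.014 0.0697 [216.1518 154.2258]
scene -0.014 0.091 [218.5014 115.9402]
scene 0 0.042 [196.9235 209.8369]
scene 0 0.0507 [197.8133 194.4933]
scene 0 0.0697 [199.777 160.632]
scene 0 0.091 [202.0123 122.0865]
scene 0.014 0.042 [180.4332 216.6762]
scene 0.014 0.0507 [181.2757 201.231 ]
scene 0.014 0.0697 [183.1352 167.1427]
scene 0.014 0.091 [185.2522 128.3339]
side -0.014 0.042 [249.7365 258.1504]
side -0.014 0.0507 [251.9285 238.8018]
side -0.014 0.0697 [256.7849 195.9333]
side -0.014 0.091 [262.3453 146.8498]
side 0 0.042 [228.9    239.2223]
side 0 0.0507 [230.9672 220.0732]
side 0 0.0697 [235.5463 177.6556]
side 0 0.091 [240.7876 129.1037]
side 0.014 0.042 [208.663  220.8387]
side 0.014 0.0507 [210.6117 201.8857]
side 0.014 0.0697 [214.9273 159.9112]
side 0.014 0.091 [219.8656 111.8809]
```

```bash
python3 - <<'E'
from h import *
a=arm.calibration("scene");b=arm.calibration("side")
for p in((251,113),(282,118)):
  for q in((361,131),(396,130)):
    print(p,q,tri(a,p,b,q))
A=cv2.imread("pics/scene0.png");B=cv2.imread("pics/side0.png")
f=lambda i,x,y,w,h:cv2.resize(i[y:y+h,x:x+w],(400,300),interpolation=cv2.INTER_CUBIC)
_,_,s2=shot("scene");_,_,d2=shot("side")
cv2.imwrite("pics/crop2.png",np.vstack([np.hstack([f(A,210,45,120,90),f(B,330,55,120,90)]),np.hstack([f(s2,300,90,120,90),f(d2,370,180,120,90)])]))
E
```

```text
(251, 113) (361, 131) [0.6588 0.0453 0.2299]
(251, 113) (396, 130) [ 0.724  -0.0013  0.2224]
(282, 118) (361, 131) [ 0.6291 -0.0044  0.2302]
(282, 118) (396, 130) [ 0.6879 -0.0524  0.2234]
```

View pics/crop2.png

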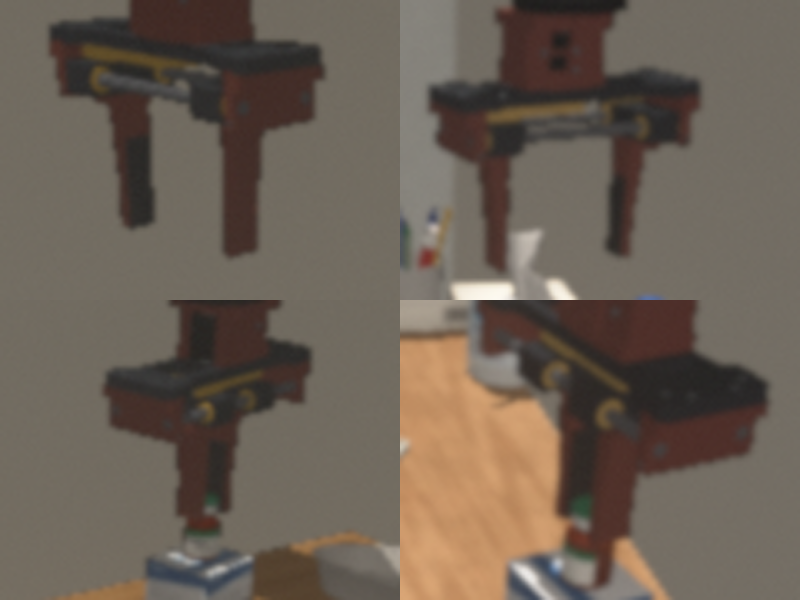

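The views show the fingertips about 25 mm above the reported TCP: at the start they triangulate to z≈0.225 against a reported 0.196. The grip is therefore on the cap. I'll open and go lower in steps, watching the force.

To row units: 12 mm is 0.012, 10 mm is 0.01.

Request:
jog_arm:
  plan:
    - [[-0.2,0,0,0,0,0,0],[0.1,0,0,0,0,0,0],[0.2,0,0,0,0,0,0],[0.2,0,0,0.005,0,0,0],[0.2,0,0,0.01,0,0,0],[0.2,0,0,0.012,0,0,0],[0.2,0,0,0.012,0,0,0]]

```text
time_s: 5.85
position: [0.6379, -0.2861, 0.0383]
eef_rot: [-0.0, 0.0, 1.0, 0.0]
ft_force: [0.5, -0.5, -1.3]
width: 0.0531
grasp_force: 0.0
```

To row units: 7 mm is 0.007, 5 mm is 0.005.

Request:
jog_arm:
  plan:
    - [[0.2,0,0,0.003,0,0,0],[0.2,0,0,0.005,0,0,0],[0.2,0,0,0.007,0,0,0],[0.2,0,0,0.007,0,0,0]]

```text
time_s: 6.35
position: [0.638, -0.286, 0.0314]
eef_rot: [-0.0, 0.0, 1.0, 0.0]
ft_force: [-0.7, 0.1, -0.6]
width: 0.0528
grasp_force: 0.0
```

```bash
python3 - <<'E'
from h import *
s,_,im=shot();print(s["position"],s["width"],s["ft_force"])
_,_,a=shot("scene");_,_,b=shot("side")
f=lambda i,x,y,w,h:cv2.resize(i[y:y+h,x:x+w],(400,300),interpolation=cv2.INTER_CUBIC)
cv2.imwrite("pics/crop3.png",np.hstack([f(a,320,125,80,60),f(b,380,215,80,60)]))
E
```

```text
[ 0.638  -0.286   0.0314] 0.05284877656285246 [-0.6962  0.1376 -0.6459]
```

View pics/crop3.png

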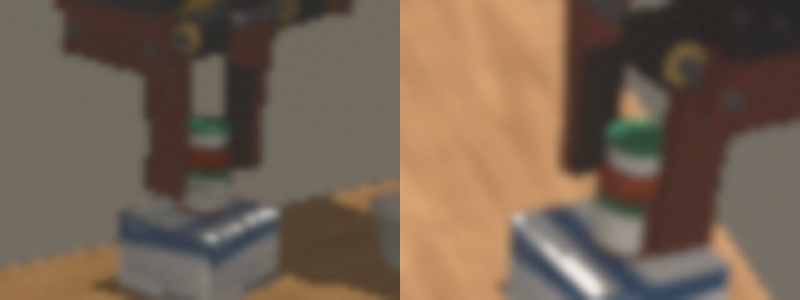

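The vial still stands, and the fingertips sit about 14 mm above the carton at reported z=0.031, so the tool offset is about 26 mm. I'll go a little lower and close.

To row units: 5 mm is 0.005, 3 mm is 0.003.

Request:
jog_arm:
  plan:
    - [[0.2,0,0,0.003,0,0,0],[0.2,0,0,0.005,0,0,0],[0.0,0,0,0.005,0,0,0],[-0.15,0,0,0.005,0,0,0],[-0.25,0,0,0.005,0,0,0],[-0.35,0,0,0.005,0,0,0],[-0.45,0,0,0.005,0,0,0],[-0.5,0,0,0.005,0,0,0],[-0.5,0,0,0.005,0,0,0]]

```text
time_s: 7.62
position: [0.6382, -0.2861, 0.0267]
eef_rot: [0.0, 0.0, 1.0, -0.0]
ft_force: [-0.4, -0.2, 0.0]
width: 0.0284
grasp_force: 10.0
```

The vial is held at 28.4 mm round the glass. I'll lift it and carry it over the small round tray.

To row units: 330 mm is 0.33, -173 mm is -0.173.

Request:
jog_arm:
  plan:
    - [[-0.5,0,0,-0.03,0,0,0],[-0.5,0,0,-0.07,0,0,0],[-0.5,0,0.01,-0.11,0,0,0],[-0.5,0.005,0.04,-0.15,0,0,0],[-0.5,0.01,0.08,-0.173,0,0,0],[-0.5,0.015,0.13,-0.173,0,0,0],[-0.5,0.02,0.18,-0.173,0,0,0],[-0.5,0.025,0.23,-0.173,0,0,0],[-0.5,0.025,0.28,-0.173,0,0,0],[-0.5,0.025,0.33,-0.173,0,0,0]]

```text
time_s: 8.88
position: [0.6128, 0.0454, 0.1998]
eef_rot: [0.0, 0.0, 1.0, -0.0]
ft_force: [1.1, -0.1, -0.4]
width: 0.0285
grasp_force: 10.0
```

Request:
jog_arm:
  plan:
    - [[-0.5,0,0.05,0,0,0,0],[-0.5,0,0.1,0,0,0,0],[-0.5,0,0.15,0,0,0,0],[-0.5,0,0.175,0,0,0,0],[-0.5,0,0.186,0,0,0,0],[-0.5,0,0.186,0,0,0,0],[-0.5,0,0.186,0,0,0,0]]

```text
time_s: 9.75
position: [0.6136, 0.2278, 0.1996]
eef_rot: [0.0, 0.001, 1.0, -0.001]
ft_force: [-0.1, -0.2, -0.3]
width: 0.0288
grasp_force: 10.0
```

```bash
python3 - <<'E'
from h import *
s,c,im=shot(save="w4")
print(s["position"],s["eef_rot"],s["ft_force"],s["width"],s["joint_pos"])
for k in blobs(im,(0,0,165),(180,70,255),150):
    print(cv2.boundingRect(k),cv2.contourArea(k),"z7",quad(c,k,.007))
E
```

```text
[0.6136 0.2278 0.1996] [ 0.      0.0011  1.     -0.0006] [-0.1253 -0.1501 -0.2993] 0.028822078950768333 [-0.2191  0.4623 -0.3231  1.5861  0.1591  1.1195  0.9883]
(277, 329, 26, 19) 206.0 z7 ((849.1234741210938, 177.14044189453125), (21.37496566772461, 46.92786407470703), 38.74608612060547)
(281, 321, 81, 18) 556.0 z7 ((833.1239624023438, 231.1005096435547), (116.86387634277344, 27.22086524963379), 80.3266830444336)
(325, 153, 24, 44) 770.5 z7 ((616.0065307617188, 248.60328674316406), (54.44692611694336, 28.761320114135742), 0.051975224167108536)
(77, 130, 75, 75) 2834.0 z7 ((607.0052490234375, -24.44000244140625), (63.284080505371094, 76.77426147460938), 36.99443817138672)
(565, 116, 35, 20) 184.0 z7 ((558.2686767578125, 542.68115234375), (48.77235794067383, 10.332672119140625), 60.0620231628418)
(317, 0, 61, 43) 887.0 z7 ((443.87060546875, 257.9617919921875), (65.3797378540039, 41.69635772705078), 89.8245849609375)
(98, 0, 31, 34) 370.5 z7 ((433.5602111816406, 6.839149475097656), (42.56017303466797, 19.073701858520508), 39.149593353271484)
```

View pics/w4.png

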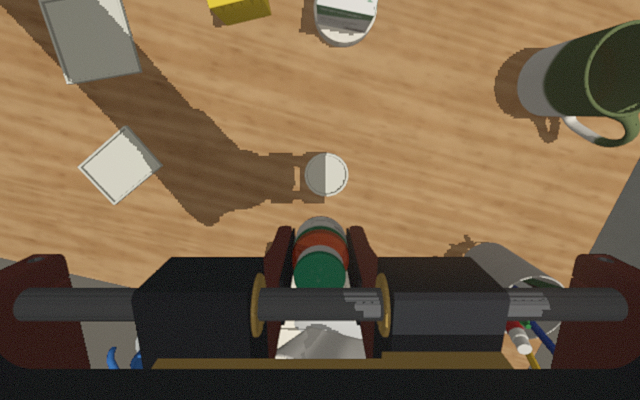

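The wrist view shows the small round tray at about (326,175), half in shadow, and the vial held upright at (320,240).

```bash
python3 - <<'E'
from h import *
s,c,im=shot()
hsv=cv2.cvtColor(im,cv2.COLOR_BGR2HSV)
m=((hsv[...,1]<80)).astype(np.uint8)*255
m[:, :290]=0;m[:,365:]=0;m[:140]=0;m[205:]=0
cs,_=cv2.findContours(m,cv2.RETR_EXTERNAL,cv2.CHAIN_APPROX_NONE)
for k in cs:
    if cv2.contourArea(k)>100:
        print(cv2.boundingRect(k),quad(c,k,.007),quad(c,cv2.convexHull(k),.007))
        w=np.array([ray(c,p[0],.007)[:2] for p in k],np.float32)*1000;print(cv2.minEnclosingCircle(w))
print(s["position"])
E
```

```text
(304, 152, 45, 45) ((615.5697631835938, 235.4554443359375), (55.0788688659668, 54.82268524169922), 75.85523223876953) ((615.56982421875, 235.45547485351562), (55.078861236572266, 54.82266616821289), 75.85533142089844)
((615.6437377929688, 235.63829040527344), 28.049835205078125)
[0.6136 0.2278 0.1996]
```

To row units: 211 mm is 0.211, 208 mm is 0.208.

Request:
jog_arm:
  plan:
    - [[-0.5,-0.002,0.008,0.04,0,0,0],[-0.5,-0.002,0.008,0.08,0,0,0],[-0.5,-0.002,0.008,0.12,0,0,0],[-0.5,-0.002,0.008,0.16,0,0,0],[-0.5,-0.002,0.008,0.19,0,0,0],[-0.5,-0.002,0.008,0.203,0,0,0],[-0.5,-0.002,0.008,0.208,0,0,0],[-0.5,-0.002,0.008,0.211,0,0,0],[-0.5,-0.002,0.008,0.211,0,0,0]]

```text
time_s: 10.98
position: [0.6157, 0.2381, -0.0104]
eef_rot: [0.001, 0.0, 1.0, 0.0]
ft_force: [-0.7, -0.3, -0.2]
width: 0.0283
grasp_force: 10.0
```

To row units: -1 mm is -0.001.

Request:
jog_arm:
  plan:
    - [[-0.5,0,-0.001,0.001,0,0,0],[-0.5,0,-0.001,0.001,0,0,0]]

```text
time_s: 11.22
position: [0.6153, 0.2368, -0.012]
eef_rot: [0.0, 0.0, 1.0, 0.0]
ft_force: [0.8, -0.7, -0.2]
width: 0.0282
grasp_force: 10.0
```

To row units: -190 mm is -0.19, -140 mm is -0.14.

Request:
jog_arm:
  plan:
    - [[-0.5,0,0,0.001,0,0,0],[-0.5,0,0,0.001,0,0,0],[-0.4,0,0,0.001,0,0,0],[-0.2,0,0,0.001,0,0,0],[0.0,0,0,0.001,0,0,0],[0.1,0,0,0.001,0,0,0],[0.1,0,0,-0.03,0,0,0],[0.1,0,0,-0.08,0,0,0],[0.5,0,0,-0.14,0,0,0],[1,0,0,-0.19,0,0,0]]

```text
time_s: 12.48
position: [0.6153, 0.237, 0.1802]
eef_rot: [0.001, -0.0, 1.0, 0.0]
ft_force: [1.4, 0.2, -0.4]
width: 0.0648
grasp_force: 0.0
```

```bash
python3 - <<'E'
from h import *
s,c,im=shot(save="w5")
print(s["position"],s["width"])
for k in blobs(im,(60,80,40),(90,255,255)):
    (x,y),r=cv2.minEnclosingCircle(k);print("cap",x,y,r,ray(c,(x,y),.051))
for k in blobs(im,(0,0,165),(180,70,255),150):
    print(cv2.boundingRect(k),"z85",quad(c,k,.085),"z25",quad(c,k,.025))
_,_,b=shot("side");_,_,a=shot("scene")
f=lambda i,x,y,w,h:cv2.resize(i[y:y+h,x:x+w],(400,300),interpolation=cv2.INTER_CUBIC)
cv2.imwrite("pics/crop4.png",np.vstack([np.hstack([f(a,160,220,80,60),f(b,285,150,80,60)]),np.hstack([f(im,220,0,200,150),f(im,220,60,200,150)])]))
E
```

```text
[0.6153 0.237  0.1802] 0.06475813530101222
cap 319.0 183.875 10.405177116394043 [0.6155 0.2364 0.051 ]
(237, 321, 181, 46) z85 ((780.8765869140625, 243.2723846435547), (56.87010955810547, 198.7994384765625), 2.9606001377105713) z25 ((830.5353393554688, 244.576171875), (68.89168548583984, 240.8231964111328), 2.960585832595825)
(259, 280, 41, 8) z85 ((712.2640991210938, 195.28103637695312), (41.06321334838867, 8.00241756439209), 89.8929214477539) z25 ((747.4188842773438, 186.44004821777344), (49.74348449707031, 9.69398021697998), 89.89286804199219)
(329, 157, 13, 38) z85 ((600.228271484375, 251.60064697265625), (34.92041778564453, 10.96895980834961), 2.4831490516662598) z25 ((611.7001342773438, 254.6649169921875), (42.30218505859375, 13.28767204284668), 2.483147382736206)
(56, 127, 85, 81) z85 ((592.0713500976562, 33.51261520385742), (48.61833572387695, 64.96080017089844), 36.887306213378906) z25 ((601.8189086914062, -9.524215698242188), (58.89561080932617, 78.69274139404297), 36.887332916259766)
(570, 115, 36, 20) z85 ((554.4749755859375, 477.0343933105469), (37.353275299072266, 7.552256107330322), 64.76377868652344) z25 ((556.2752075195312, 527.7525024414062), (45.2492790222168, 9.148794174194336), 64.76364135742188)
(313, 0, 58, 36) z85 ((468.723388671875, 255.0111541748047), (46.44477844238281, 25.713300704956055), 89.99175262451172) z25 ((452.3966979980469, 258.7963562011719), (56.262657165527344, 31.14871597290039), 89.99180603027344)
```

View pics/crop4.png

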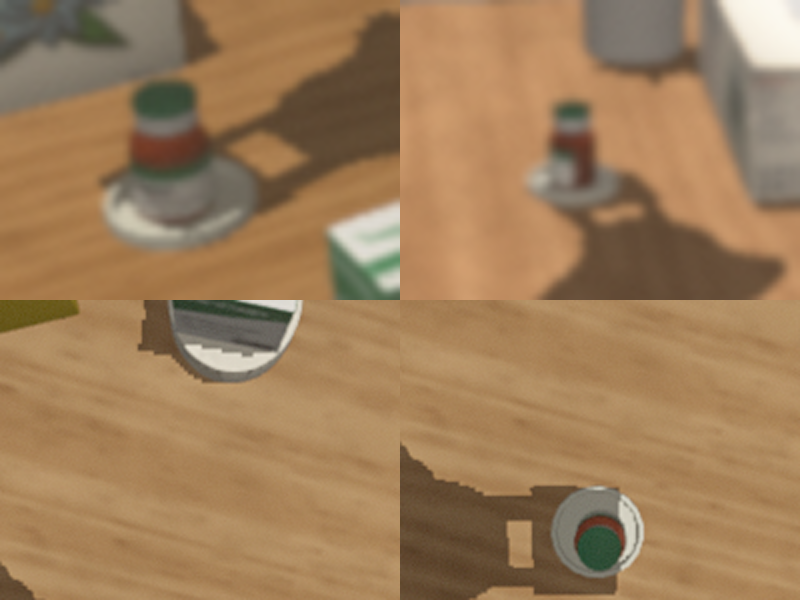

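The vial stands upright in the small round tray. Next is the tall carton.

To row units: 185 mm is 0.185, 140 mm is 0.14.

Request:
jog_arm:
  plan:
    - [[1,0.04,0.013,-0.06,0,0,0],[1,0.09,0.013,-0.08,0,0,0],[1,0.14,0.013,-0.08,0,0,0],[1,0.185,0.013,-0.08,0,0,0],[1,0.185,0.013,-0.08,0,0,0],[1,0.185,0.013,-0.08,0,0,0],[1,0.185,0.013,-0.08,0,0,0]]

```text
time_s: 13.5
position: [0.4311, 0.2495, 0.257]
eef_rot: [-0.0, 0.001, 1.0, -0.0]
ft_force: [0.5, 0.1, -0.5]
width: 0.0877
grasp_force: 0.0
```

```bash
python3 - <<'E'
from h import *
s,c,im=shot(save="w6")
print(s["position"],s["eef_rot"],s["ft_force"],s["width"],s["joint_pos"])
cv2.imwrite("pics/crop6.png",cv2.resize(im[100:260,220:420],(800,600),interpolation=cv2.INTER_CUBIC))
E
```

```text
[0.4311 0.2495 0.257 ] [-0.0004  0.0007  1.     -0.0001] [ 0.5019  0.1105 -0.4547] 0.08773048024917207 [-0.2788  0.1551 -0.4121  1.8705  0.068   1.1305  0.8539]
```

View pics/crop6.png

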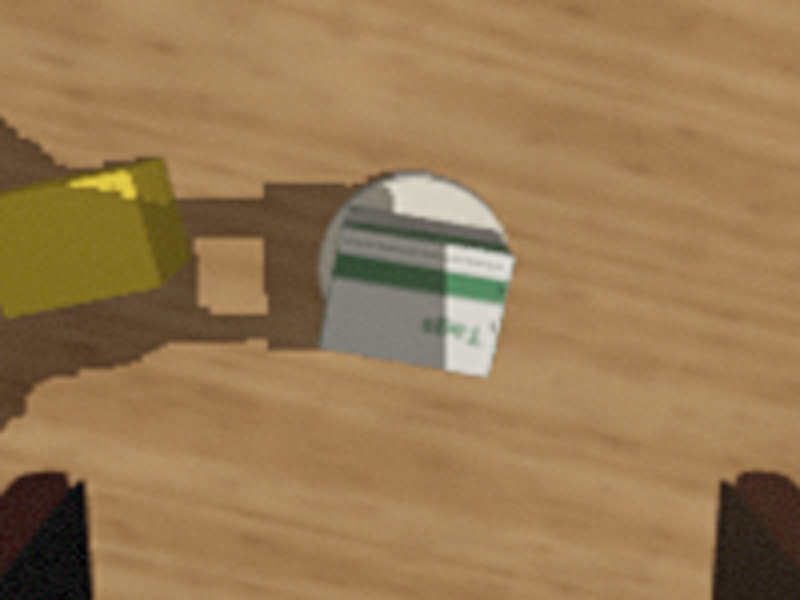

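The crop shows the white/green top face with corners near px (300,192), (342,200), (348,168) and (306,161). The roll is below it, and the yellow box is about 60 px to the left.

```bash
python3 - <<'E'
from h import *
c=arm.calibration("wrist");im=cv2.imread("pics/w6.png")
hsv=cv2.cvtColor(im,cv2.COLOR_BGR2HSV)
P=[(300,192.5),(342.25,200.5),(348.25,168.5),(306.3,161.3)]
W=[ray(c,p,.085)[:2]*1000 for p in P]
print(W,[np.linalg.norm(W[i]-W[(i+1)%4]) for i in range(4)],np.mean(W,0))
d=W[1]-W[0];print("long angle",np.degrees(np.arctan2(d[1],d[0])))
m=((hsv[...,1]<75)|cv2.inRange(hsv,(50,60,30),(95,255,255)).astype(bool)).astype(np.uint8)*255
m[:, :290]=0;m[:,360:]=0;m[:135]=0;m[215:]=0
cs,_=cv2.findContours(m,cv2.RETR_EXTERNAL,cv2.CHAIN_APPROX_NONE)
k=max(cs,key=cv2.contourArea);print(cv2.boundingRect(k),cv2.approxPolyDP(k,2.5,True)[:,0].tolist())
# roll rim: top arc at z=.025
t=np.array([ray(c,p[0],.025)[:2]*1000 for p in k if p[0][1]<160])
A=np.c_[2*t,np.ones(len(t))];x=np.linalg.lstsq(A,(t**2).sum(1),rcond=None)[0];print("roll",x[:2],np.sqrt(x[2]+x[:2]@x[:2]))
E
```

```text
[array([450.8051, 225.9728]), array([460.871, 276.788]), array([421.9056, 283.2084]), array([413.3085, 234.034 ])] [np.float64(51.80262777732969), np.float64(39.49076119878894), np.float64(49.920280556237174), np.float64(38.35325111072689)] [436.7225 255.0008]
long angle 78.79540906976683
(299, 146, 50, 55) [[313, 148], [300, 165], [300, 192], [341, 200], [348, 170], [345, 160], [333, 148]]
roll [432.4502 254.3361] 31.252689123451944
```

To row units: 236 mm is 0.236, 230 mm is 0.23, 11 degrees is 0.1222.

Request:
jog_arm:
  plan:
    - [[1,-0.006,0.006,0.04,0,0,0.0556],[1,-0.006,0.006,0.09,0,0,0.1222],[1,-0.006,0.006,0.14,0,0,0.1222],[1,-0.006,0.006,0.18,0,0,0.1222],[1,-0.006,0.006,0.21,0,0,0.1222],[1,-0.006,0.006,0.23,0,0,0.1222],[1,-0.006,0.006,0.236,0,0,0.1222],[1,-0.006,0.006,0.236,0,0,0.1222]]

```text
time_s: 14.55
position: [0.4364, 0.256, 0.0215]
eef_rot: [-0.0, 0.096, 0.995, -0.0]
ft_force: [-0.2, -0.5, 1.2]
width: 0.088
grasp_force: 0.0
```

Request:
jog_arm:
  plan:
    - [[0.6,0,0,0,0,0,0],[0.4,0,0,0,0,0,0],[0.3,0,0,0,0,0,0],[0.2,0,0,0,0,0,0],[0.1,0,0,0,0,0,0],[0.1,0,0,0,0,0,0]]
  squeeze: 12

```text
time_s: 15.3
position: [0.4362, 0.2557, 0.0218]
eef_rot: [0.0, 0.096, 0.995, -0.0]
ft_force: [-0.9, -0.9, 4.1]
width: 0.0528
grasp_force: 12.0
```

To row units: -239 mm is -0.239, -218 mm is -0.218, -48 degrees is -0.5333.

Request:
jog_arm:
  plan:
    - [[0.1,0,0,-0.04,0,0,0],[0.1,0,0,-0.085,0,0,0],[0.1,0,0,-0.135,0,0,0],[0.1,-0.025,-0.03,-0.178,0,0,-0.0889],[0.1,-0.065,-0.07,-0.178,0,0,-0.1778],[0.1,-0.105,-0.115,-0.178,0,0,-0.2667],[0.1,-0.145,-0.16,-0.178,0,0,-0.3556],[0.1,-0.185,-0.205,-0.178,0,0,-0.4444],[0.1,-0.218,-0.239,-0.178,0,0,-0.5333],[0.1,-0.218,-0.239,-0.178,0,0,-0.5333]]

```text
time_s: 16.55
position: [0.6056, -0.0253, 0.1987]
eef_rot: [-0.0, -0.314, 0.949, -0.001]
ft_force: [0.7, 0.6, 0.4]
width: 0.0528
grasp_force: 12.0
```

Request:
jog_arm:
  plan:
    - [[0.1,0,0,0,0,0,0],[0.1,0,0,0,0,0,0]]

```text
time_s: 16.8
position: [0.6039, -0.0184, 0.1997]
eef_rot: [-0.0, -0.318, 0.948, 0.0]
ft_force: [-0.6, 0.3, -0.8]
width: 0.0529
grasp_force: 12.0
```

```bash
python3 - <<'E'
from h import *
s,c,im=shot(save="w7")
print(s["position"],s["eef_rot"],s["ft_force"],s["width"])
for k in blobs(im,(0,0,120),(180,75,255),300):
    print(cv2.boundingRect(k),cv2.contourArea(k),"z7",quad(c,k,.007))
E
```

```text
[ 0.6039 -0.0184  0.1997] [-0.     -0.3183  0.948   0.0003] [-0.5728  0.3024 -0.8439] 0.052866822223315735
(248, 322, 55, 37) 1305.5 z7 ((840.2994384765625, 77.04381561279297), (61.592655181884766, 80.60969543457031), 37.02828598022461)
(263, 267, 115, 21) 1987.5 z7 ((718.9864501953125, 68.66260528564453), (30.349342346191406, 155.77664184570312), 37.04320526123047)
(262, 234, 118, 19) 1790.5 z7 ((678.9908447265625, 38.57197570800781), (25.676143646240234, 155.5506591796875), 37.049888610839844)
(551, 173, 61, 54) 2377.0 z7 ((431.2393798828125, 268.7170104980469), (70.1168441772461, 74.73705291748047), 37.06344223022461)
(284, 146, 69, 51) 3248.5 z7 ((604.4891967773438, -21.92315673828125), (62.96599578857422, 84.84762573242188), 37.05963134765625)
(120, 49, 37, 48) 465.5 z7 ((639.1315307617188, -256.7576599121094), (16.03590202331543, 64.7421646118164), 89.60956573486328)
(55, 25, 71, 70) 2266.0 z7 ((658.8135986328125, -304.95281982421875), (68.85073852539062, 40.98759841918945), 89.41777038574219)
(338, 9, 105, 112) 6343.0 z7 ((458.2869567871094, -29.28730010986328), (88.8424072265625, 88.87946319580078), 8.728139877319336)
(72, 5, 65, 52) 825.0 z7 ((623.7317504882812, -304.4068603515625), (68.54801940917969, 23.748594284057617), 89.7733154296875)
```

View pics/w7.png

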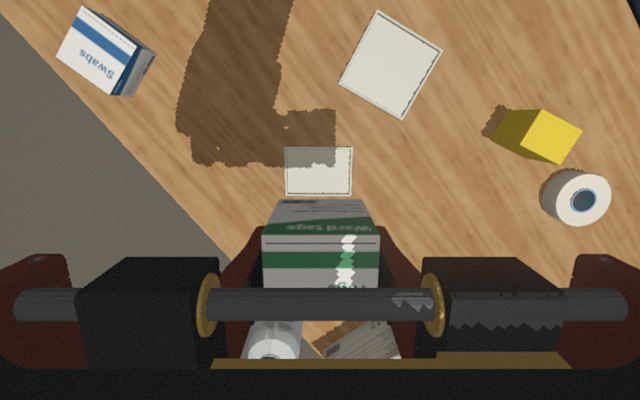

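The tray centre in the picture is (318,171), just below the held carton, and the flat carton, square tray and bare roll are all visible. I'll lower the carton.

To row units: 199 mm is 0.199, 197 mm is 0.197.

Request:
jog_arm:
  plan:
    - [[0.1,0.002,-0.003,0.04,0,0,0],[0.1,0.002,-0.003,0.085,0,0,0],[0.1,0.002,-0.003,0.13,0,0,0],[0.1,0.002,-0.003,0.17,0,0,0],[0.1,0.002,-0.003,0.19,0,0,0],[0.1,0.002,-0.003,0.197,0,0,0],[0.1,0.002,-0.003,0.199,0,0,0],[0.1,0.002,-0.003,0.199,0,0,0],[0.1,0.002,-0.003,0.199,0,0,0]]

```text
time_s: 17.98
position: [0.6055, -0.0239, 0.0017]
eef_rot: [0.001, -0.317, 0.948, -0.0]
ft_force: [-0.8, 0.2, -0.3]
width: 0.0526
grasp_force: 12.0
```

To row units: 2 mm is 0.002, 1 mm is 0.001.

Request:
jog_arm:
  plan:
    - [[0.1,0,0,0.001,0,0,0],[0.1,0,0,0.002,0,0,0],[0.1,0,0,0.002,0,0,0]]

```text
time_s: 18.35
position: [0.6049, -0.024, -0.0011]
eef_rot: [0.0, -0.317, 0.948, -0.0]
ft_force: [-0.5, -0.7, 1.4]
width: 0.0525
grasp_force: 12.0
```

To row units: -210 mm is -0.21, -200 mm is -0.2.

Request:
jog_arm:
  plan:
    - [[0.25,0,0,0.0005,0,0,0],[0.5,0,0,0.0005,0,0,0],[0.8,0,0,0.0005,0,0,0],[1,0,0,0.0005,0,0,0],[1,0,0,-0.03,0,0,0],[1,0,0,-0.08,0,0,0],[1,0,0,-0.14,0,0,0],[1,0,0,-0.2,0,0,0],[1,0,0,-0.21,0,0,0],[1,0,0,-0.21,0,0,0]]

```text
time_s: 19.6
position: [0.6048, -0.024, 0.209]
eef_rot: [0.0, -0.317, 0.948, -0.0]
ft_force: [-1.3, -0.5, -0.2]
width: 0.0877
grasp_force: 0.0
```

```bash
python3 - <<'E'
from h import *
s,c,im=shot(save="w8")
print(s["position"],s["eef_rot"],s["ft_force"],s["width"],s["joint_pos"])
_,_,b=shot("side");_,_,a=shot("scene")
f=lambda i,x,y,w,h:cv2.resize(i[y:y+h,x:x+w],(400,300),interpolation=cv2.INTER_CUBIC)
cv2.imwrite("pics/crop8.png",np.vstack([np.hstack([f(a,250,160,120,90),f(b,310,170,80,60)]),np.hstack([f(im,220,100,200,150),f(im,0,0,200,150)])]))
E
```

```text
[ 0.6048 -0.024   0.209 ] [ 0.0005 -0.3172  0.9484 -0.0003] [-1.3281 -0.5194 -0.1859] 0.08767167337912662 [ 0.2133  0.3761 -0.3592  1.6966  0.1462  1.0942  2.0264]
```

View pics/crop8.png

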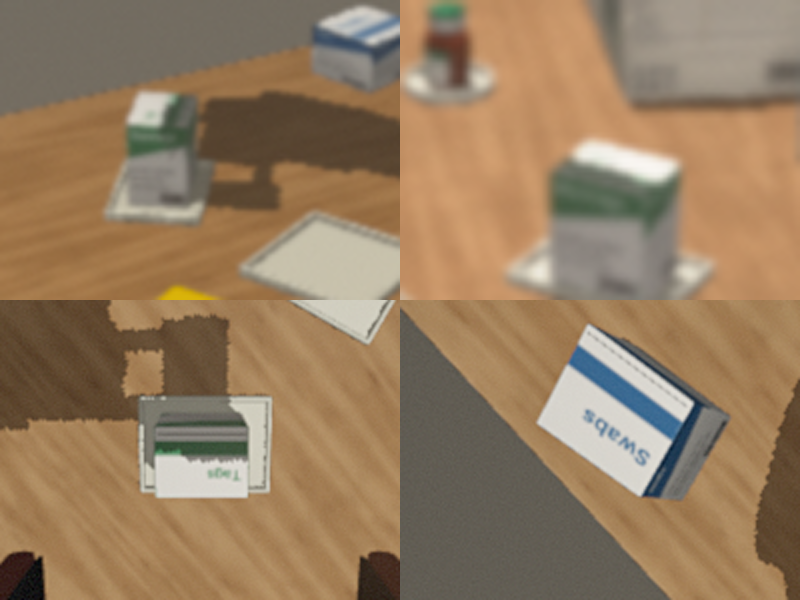

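The tall carton stands in the oblong tray. The flat carton's top corners are near px (92,12), (151,51), (120,97) and (69,61).

```bash
python3 - <<'E'
from h import *
c=arm.calibration("wrist")
W=[ray(c,p,.042)[:2]*1000 for p in[(92.5,12.5),(151.5,51.5),(120.5,97),(69,61)]]
print(W,np.mean(W,0),[np.linalg.norm(W[i]-W[(i+1)%4]) for i in range(4)])
E
```

```text
[array([ 606.0933, -311.6323]), array([ 602.2219, -245.8665]), array([ 662.457, -250.434]), array([ 662.6149, -310.7518])] [ 633.3468 -279.6712] [np.float64(65.87966016756194), np.float64(60.40803316211089), np.float64(60.31795532929324), np.float64(56.52850048357363)]
```

To row units: -218 mm is -0.218, -175 mm is -0.175, 37 degrees is 0.4111.

Request:
jog_arm:
  plan:
    - [[1,0.005,-0.015,0,0,0,0.1111],[1,0.025,-0.045,0,0,0,0.2222],[1,0.05,-0.085,0,0,0,0.3333],[1,0.08,-0.13,0,0,0,0.4111],[1,0.11,-0.175,0,0,0,0.4111],[1,0.139,-0.218,0,0,0,0.4111],[1,0.139,-0.218,0,0,0,0.4111],[1,0.139,-0.218,0,0,0,0.4111],[1,0.139,-0.218,0,0,0,0.4111]]

```text
time_s: 20.88
position: [0.6251, -0.2793, 0.2079]
eef_rot: [-0.0, -0.001, 1.0, 0.001]
ft_force: [0.4, 0.2, -0.1]
width: 0.0879
grasp_force: 0.0
```

```bash
python3 - <<'E'
from h import *
s,c,im=shot(save="w9")
print(s["position"],s["eef_rot"],s["ft_force"])
h=cv2.cvtColor(im,cv2.COLOR_BGR2HSV)
m=((h[...,1]<60)&(h[...,2]>130)|cv2.inRange(h,(95,70,40),(125,255,255)).astype(bool)).astype(np.uint8)*255
m[:, :270]=0;m[:,380:]=0;m[:130]=0;m[228:]=0
cv2.imwrite("pics/m9.png",m)
cs,_=cv2.findContours(m,cv2.RETR_EXTERNAL,cv2.CHAIN_APPROX_NONE)
for k in cs:
    if cv2.contourArea(k)>200: print(cv2.boundingRect(k),quad(c,k,.042),cv2.approxPolyDP(k,2,True)[:,0].tolist(),[(ray(c,p[0],.042)*1000).round()[:2].tolist() for p in cv2.approxPolyDP(k,2,True)])
E
```

```text
[ 0.6251 -0.2793  0.2079] [-0.0005 -0.0014  1.      0.0007] [ 0.382   0.1639 -0.1195]
(290, 162, 55, 51) ((637.4395141601562, -282.3619689941406), (60.14949035644531, 62.85149002075195), 0.06929422914981842) [[344, 163], [291, 163], [294, 172], [291, 172], [290, 183], [291, 211], [341, 212]] [[608.0, -251.0], [609.0, -312.0], [619.0, -309.0], [619.0, -312.0], [632.0, -314.0], [666.0, -313.0], [667.0, -253.0]]
```

To row units: 222 mm is 0.222, 217 mm is 0.217.

Request:
jog_arm:
  plan:
    - [[1,-0.012,-0.003,0.04,0,0,0],[1,-0.012,-0.003,0.09,0,0,0],[1,-0.012,-0.003,0.14,0,0,0],[1,-0.012,-0.003,0.18,0,0,0],[1,-0.012,-0.003,0.205,0,0,0],[1,-0.012,-0.003,0.217,0,0,0],[1,-0.012,-0.003,0.222,0,0,0],[1,-0.012,-0.003,0.222,0,0,0],[0.7,-0.012,-0.003,0.222,0,0,0],[0.5,-0.012,-0.003,0.222,0,0,0]]

```text
time_s: 22.18
position: [0.6374, -0.2849, -0.0124]
eef_rot: [0.001, 0.0, 1.0, -0.0]
ft_force: [0.4, -0.1, -0.5]
width: 0.0715
grasp_force: 0.0
```

Request:
jog_arm:
  plan:
    - [[0.4,0,0,0,0,0,0],[0.3,0,0,0,0,0,0],[0.3,0,0,0,0,0,0],[0.3,0,0,0,0,0,0]]

```text
time_s: 22.68
position: [0.6372, -0.2847, -0.0129]
eef_rot: [0.0, -0.0, 1.0, -0.0]
ft_force: [-0.8, 1.2, 6.2]
width: 0.0627
grasp_force: 12.0
```

To row units: 256 mm is 0.256, 179 mm is 0.179, -9 degrees is -0.1.

Request:
jog_arm:
  plan:
    - [[0.3,0,0,-0.04,0,0,0],[0.3,0,0,-0.09,0,0,0],[0.3,0,0,-0.14,0,0,0],[0.3,0.02,0.025,-0.165,0,0,0],[0.3,0.05,0.07,-0.165,0,0,-0.0333],[0.3,0.085,0.12,-0.165,0,0,-0.0667],[0.3,0.12,0.17,-0.165,0,0,-0.1],[0.3,0.155,0.22,-0.165,0,0,-0.1],[0.3,0.179,0.256,-0.165,0,0,-0.1],[0.3,0.179,0.256,-0.165,0,0,-0.1]]

```text
time_s: 23.92
position: [0.4561, -0.0263, 0.1515]
eef_rot: [-0.0, -0.081, 0.997, 0.0]
ft_force: [0.2, -0.4, -1.1]
width: 0.0628
grasp_force: 12.0
```

Request:
jog_arm:
  plan:
    - [[0.3,0,0,0,0,0,0],[0.3,0,0,0,0,0,0]]

```text
time_s: 24.18
position: [0.4586, -0.0299, 0.1516]
eef_rot: [0.0, -0.077, 0.997, -0.0]
ft_force: [0.9, 0.4, -0.3]
width: 0.063
grasp_force: 12.0
```

```bash
python3 - <<'E'
from h import *
s,c,im=shot(save="w10")
print(s["position"],s["eef_rot"],s["ft_force"],s["width"],s["joint_pos"])
for k in blobs(im,(0,0,120),(180,75,255),1000):
    print(cv2.boundingRect(k),cv2.contourArea(k),"z7",quad(c,k,.007))
E
```

```text
[ 0.4586 -0.0299  0.1516] [ 0.0001 -0.0774  0.997  -0.0001] [ 0.8537  0.3694 -0.3085] 0.0629965684568426 [ 0.1995  0.1954 -0.3018  2.0829  0.0756  0.873   1.5803]
(256, 255, 130, 33) 3416.5 z7 ((566.6896362304688, -12.28863525390625), (41.957523345947266, 152.88973999023438), 8.801300048828125)
(252, 206, 137, 25) 3132.5 z7 ((501.1312561035156, -22.872604370117188), (28.614810943603516, 153.97381591796875), 8.812844276428223)
(557, 171, 65, 63) 2997.5 z7 ((437.23040771484375, 271.654052734375), (71.9907455444336, 70.73173522949219), 8.8123140335083)
(279, 139, 84, 48) 3543.5 z7 ((439.09539794921875, -32.29208755493164), (50.98304748535156, 88.47046661376953), 8.820993423461914)
(86, 93, 89, 91) 6070.5 z7 ((445.6781921386719, -235.6675567626953), (92.55848693847656, 92.76036834716797), 50.63841247558594)
```

To row units: 161 mm is 0.161, 160 mm is 0.16.

Request:
jog_arm:
  plan:
    - [[0.3,0,0.001,0.04,0,0,0],[0.3,0,0.001,0.085,0,0,0],[0.3,0,0.001,0.125,0,0,0],[0.3,0,0.001,0.148,0,0,0],[0.3,0,0.001,0.157,0,0,0],[0.3,0,0.001,0.16,0,0,0],[0.3,0,0.001,0.16,0,0,0],[0.3,0,0.001,0.161,0,0,0],[0.3,0,0.001,0.161,0,0,0]]

```text
time_s: 25.35
position: [0.4581, -0.0277, -0.0089]
eef_rot: [0.001, -0.078, 0.997, -0.0]
ft_force: [0.4, 0.0, -0.9]
width: 0.0631
grasp_force: 12.0
```

To row units: -200 mm is -0.2, 1.5 mm is 0.0015.

Request:
jog_arm:
  plan:
    - [[0.3,0,0,0.001,0,0,0],[0.3,0,0,0.0015,0,0,0],[0.5,0,0,0.0015,0,0,0],[0.8,0,0,0.0015,0,0,0],[1,0,0,0.0015,0,0,0],[1,0,0,0.0015,0,0,0],[1,0,0,-0.04,0,0,0],[1,0,0,-0.09,0,0,0],[1,0,0,-0.15,0,0,0],[1,0,0,-0.2,0,0,0]]

```text
time_s: 26.6
position: [0.4578, -0.0276, 0.193]
eef_rot: [0.001, -0.078, 0.997, -0.0]
ft_force: [0.8, -0.3, -1.2]
width: 0.0879
grasp_force: 0.0
```

To row units: 284 mm is 0.284, 250 mm is 0.25, 9 degrees is 0.1.

Request:
jog_arm:
  plan:
    - [[1,-0.005,0.05,0,0,0,0.1],[1,-0.01,0.1,0,0,0,0.1],[1,-0.015,0.15,0,0,0,0.1],[1,-0.015,0.2,0,0,0,0.1],[1,-0.015,0.25,0,0,0,0.1],[1,-0.015,0.284,0,0,0,0.1],[1,-0.015,0.284,0,0,0,0.1],[1,-0.015,0.284,0,0,0,0.1],[1,-0.015,0.284,0,0,0,0.1]]

```text
time_s: 27.72
position: [0.4285, 0.2536, 0.1905]
eef_rot: [-0.0, 0.001, 1.0, -0.0]
ft_force: [0.4, -0.7, 0.1]
width: 0.0878
grasp_force: 0.0
```

```bash
python3 - <<'E'
from h import *
s,c,im=shot(save="w11")
print(s["position"],s["eef_rot"],s["ft_force"])
for k in blobs(im,(0,0,120),(180,75,255),800):
    w=np.array([ray(c,p[0],.025)[:2]*1000 for p in k],np.float32)
    print(cv2.boundingRect(k),cv2.contourArea(k),cv2.minEnclosingCircle(w),cv2.minAreaRect(w))
print("core",[(cv2.boundingRect(k),ray(c,cv2.minEnclosingCircle(k)[0],.025)) for k in blobs(im,(95,60,30),(125,255,200),100)])
E
```

```text
[0.4285 0.2536 0.1905] [-0.      0.0011  1.     -0.0004] [ 0.4198 -0.7381  0.1469]
(35, 158, 103, 78) 3992.5 ((452.91607666015625, -23.505342483520508), 65.61946105957031) ((454.08087158203125, -23.93463134765625), (84.4576187133789, 107.16077423095703), 8.76887035369873)
(292, 152, 58, 59) 2437.0 ((434.0099792480469, 254.5030059814453), 34.6972541809082) ((435.6195373535156, 255.0074462890625), (65.92010498046875, 65.96566009521484), 44.49941635131836)
core [((40, 175, 75, 51), array([ 0.4656, -0.0362,  0.025 ]))]
```

View pics/w11.png

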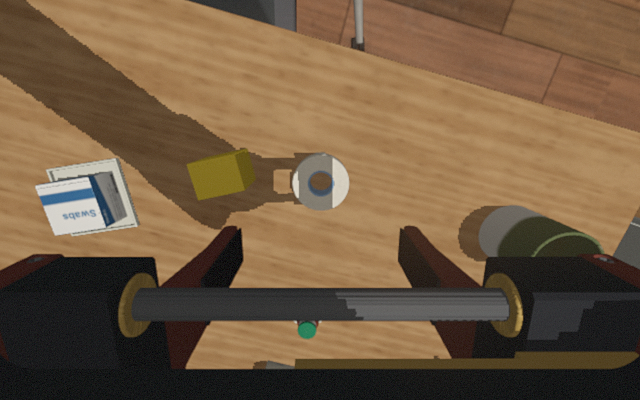

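The roll is at px (321,182), the flat carton sits in the square tray at (90,200), and the vial cap is visible. I'll grasp the roll.

To row units: 207 mm is 0.207, 206 mm is 0.206.

Request:
jog_arm:
  plan:
    - [[1,-0.007,0.001,0.04,0,0,0],[1,-0.007,0.001,0.09,0,0,0],[1,-0.007,0.001,0.135,0,0,0],[1,-0.007,0.001,0.17,0,0,0],[1,-0.007,0.001,0.192,0,0,0],[1,-0.007,0.001,0.202,0,0,0],[1,-0.007,0.001,0.206,0,0,0],[1,-0.007,0.001,0.207,0,0,0],[1,-0.007,0.001,0.207,0,0,0],[1,-0.007,0.001,0.207,0,0,0]]

```text
time_s: 29.02
position: [0.4355, 0.2564, -0.0158]
eef_rot: [0.0, 0.0, 1.0, 0.0]
ft_force: [-0.3, -0.5, 0.2]
width: 0.088
grasp_force: 0.0
```

Request:
jog_arm:
  plan:
    - [[0.8,0,0,0,0,0,0],[0.6,0,0,0,0,0,0],[0.5,0,0,0,0,0,0],[0.4,0,0,0,0,0,0],[0.4,0,0,0,0,0,0]]
  squeeze: 15

```text
time_s: 29.65
position: [0.4351, 0.2561, -0.0163]
eef_rot: [-0.0, 0.0, 1.0, -0.0]
ft_force: [0.1, -0.2, 1.1]
width: 0.0646
grasp_force: 15.0
```

To row units: -260 mm is -0.26, -210 mm is -0.21.

Request:
jog_arm:
  plan:
    - [[0.4,0,0,-0.02,0,0,0],[0.4,0,0,-0.06,0,0,0],[0.4,0,0,-0.11,0,0,0],[0.4,0,0,-0.16,0,0,0],[0.4,-0.01,-0.02,-0.2,0,0,0],[0.4,-0.025,-0.06,-0.206,0,0,0],[0.4,-0.035,-0.11,-0.206,0,0,0],[0.4,-0.045,-0.16,-0.206,0,0,0],[0.4,-0.045,-0.21,-0.206,0,0,0],[0.4,-0.045,-0.26,-0.206,0,0,0]]

```text
time_s: 30.9
position: [0.4799, -0.0054, 0.1896]
eef_rot: [0.0, -0.0, 1.0, 0.0]
ft_force: [0.7, 0.1, -0.5]
width: 0.065
grasp_force: 15.0
```

To row units: -231 mm is -0.231, -200 mm is -0.2.

Request:
jog_arm:
  plan:
    - [[0.4,0,-0.05,0,0,0,0],[0.4,0.005,-0.1,0,0,0,0],[0.4,0.015,-0.15,0,0,0,0],[0.4,0.025,-0.2,0,0,0,0],[0.4,0.035,-0.231,0,0,0,0],[0.4,0.035,-0.231,0,0,0,0],[0.4,0.035,-0.231,0,0,0,0],[0.4,0.035,-0.231,0,0,0,0]]

```text
time_s: 31.9
position: [0.4457, -0.2334, 0.1896]
eef_rot: [0.0, -0.001, 1.0, 0.0]
ft_force: [0.0, -0.2, 0.2]
width: 0.0651
grasp_force: 15.0
```

```bash
python3 - <<'E'
from h import *
s,c,im=shot(save="w12")
print(s["position"],s["eef_rot"],s["ft_force"],s["width"])
for k in blobs(im,(0,0,120),(180,75,255),800):
    print(cv2.boundingRect(k),cv2.contourArea(k),quad(c,k,.007))
cv2.imwrite("pics/crop12.png",im[100:330,180:480])
E
```

```text
[ 0.4457 -0.2334  0.1896] [ 0.0001 -0.0012  1.      0.0002] [ 0.0128 -0.1838  0.1786] 0.06512590155935037
(477, 161, 58, 61) 2329.5 ((467.1445617675781, -4.011219024658203), (67.80914306640625, 69.50591278076172), 9.062857627868652)
(141, 154, 79, 124) 4302.0 ((510.4087219238281, -418.6220703125), (148.97877502441406, 100.55107116699219), 36.13394546508789)
(449, 144, 75, 80) 1514.0 ((458.0212097167969, -29.299278259277344), (89.16389465332031, 88.91282653808594), 8.724184036254883)
(258, 136, 126, 152) 13237.0 ((499.3459777832031, -232.33404541015625), (199.16673278808594, 163.32415771484375), 0.036335576325654984)
(0, 18, 113, 130) 11205.0 ((352.1682434082031, -533.2160034179688), (122.00344848632812, 126.4503173828125), 75.23008728027344)
```

View pics/crop12.png

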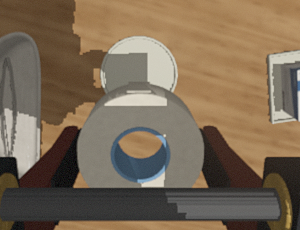

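The roll is held level above the big tray, so I'll lower it. I've now gone over the picture limit (16 viewed against 14), so I'll finish with numeric checks only.

To row units: 203 mm is 0.203, 202 mm is 0.202.

Request:
jog_arm:
  plan:
    - [[0.4,0,-0.001,0.04,0,0,0],[0.4,0,-0.001,0.09,0,0,0],[0.4,0,-0.001,0.135,0,0,0],[0.4,0,-0.001,0.17,0,0,0],[0.4,0,-0.001,0.19,0,0,0],[0.4,0,-0.001,0.199,0,0,0],[0.4,0,-0.001,0.202,0,0,0],[0.4,0,-0.001,0.203,0,0,0],[0.4,0,-0.001,0.203,0,0,0],[0.4,0,-0.001,0.203,0,0,0]]

```text
time_s: 33.2
position: [0.4455, -0.236, -0.0128]
eef_rot: [0.0, 0.0, 1.0, -0.0]
ft_force: [0.2, 0.0, 0.7]
width: 0.0649
grasp_force: 15.0
```

To row units: -200 mm is -0.2, -140 mm is -0.14.

Request:
jog_arm:
  plan:
    - [[0.4,0,0,0.001,0,0,0],[0.4,0,0,0.001,0,0,0],[0.6,0,0,0.001,0,0,0],[0.8,0,0,0.001,0,0,0],[1,0,0,0.001,0,0,0],[1,0,0,0.001,0,0,0],[1,0,0,-0.03,0,0,0],[1,0,0,-0.08,0,0,0],[1,0,0,-0.14,0,0,0],[1,0,0,-0.2,0,0,0]]

```text
time_s: 34.45
position: [0.4447, -0.2356, 0.1885]
eef_rot: [-0.0, -0.0, 1.0, 0.0]
ft_force: [1.2, -1.3, -0.2]
width: 0.0878
grasp_force: 0.0
```

To row units: 190 mm is 0.19, 150 mm is 0.15.

Request:
jog_arm:
  plan:
    - [[1,-0.02,0.03,-0.02,0,0,0],[1,-0.035,0.07,-0.04,0,0,0],[1,-0.05,0.11,-0.06,0,0,0],[1,-0.05,0.15,-0.08,0,0,0],[1,-0.05,0.19,-0.08,0,0,0],[1,-0.05,0.19,-0.08,0,0,0],[1,-0.05,0.19,-0.08,0,0,0]]

```text
time_s: 35.33
position: [0.4949, -0.0467, 0.2664]
eef_rot: [-0.0, 0.0, 1.0, -0.0]
ft_force: [-0.2, -0.2, 0.8]
width: 0.088
grasp_force: 0.0
```

```bash
python3 - <<'E'
from h import *
s,c,im=shot(save="w13")
print(s["position"],s["ft_force"],s["width"])
h=cv2.cvtColor(im,cv2.COLOR_BGR2HSV)
m=((h[...,1]<75)&(h[...,2]>90)|cv2.inRange(h,(50,60,30),(125,255,255)).astype(bool)).astype(np.uint8)*255
m[235:]=0
cs,_=cv2.findContours(m,cv2.RETR_EXTERNAL,cv2.CHAIN_APPROX_NONE)
for k in cs:
    if cv2.contourArea(k)>500: print(cv2.boundingRect(k),quad(c,k,.007))
for n,lo,hi,z in(("green",(60,80,40),(90,255,255),.062),("blue",(95,100,40),(125,255,255),.044)):
    for k in blobs(im,lo,hi,40): print(n,cv2.boundingRect(k),quad(c,k,z))
for n in("scene","side"):
    _,c2,i2=shot(n,save=n+"13")
    for z,p,nm in((.027,(.446,-.2345),"roll"),(.062,(.6045,-.022),"tall"),(.044,(.458,-.029),"flat"),(.051,(.6156,.2355),"vial")):
        q=c2["K"]@(c2["R"]@np.array([*p,z])+c2["t"]);q=q[:2]/q[2]
        x,y=q.round().astype(int);w=i2[y-6:y+7,x-14:x+15]
        g=cv2.cvtColor(i2,cv2.COLOR_BGR2HSV)
        b=[(cv2.boundingRect(k)) for k in blobs(i2,(60,80,40),(90,255,255),15)] if nm in("tall","vial") else [cv2.boundingRect(k) for k in blobs(i2,(95,90,40),(125,255,255),15)]
        print(n,nm,q,b)
E
```

```text
[ 0.4949 -0.0467  0.2664] [-0.204  -0.1751  0.803 ] 0.08798738516642379
(304, 204, 66, 31) ((578.1799926757812, -21.04684066772461), (100.3500747680664, 48.16382598876953), 89.90876770019531)
(0, 129, 26, 106) ((525.876953125, -502.1893310546875), (34.508949279785156, 165.58294677734375), 75.0806655883789)
(297, 103, 70, 71) ((457.9989013671875, -29.376522064208984), (88.70559692382812, 88.86719512939453), 8.635421752929688)
(154, 96, 67, 68) ((445.57867431640625, -234.47093200683594), (94.05087280273438, 92.56524658203125), 89.91845703125)
(30, 90, 72, 145) ((494.54217529296875, -418.4092712402344), (98.01746368408203, 212.80258178710938), 84.28506469726562)
(0, 21, 29, 106) ((374.6526184082031, -461.2673645019531), (35.72587966918945, 133.80511474609375), 75.08065032958984)
green (511, 247, 17, 10) ((606.7528686523438, 228.17205810546875), (22.596115112304688, 13.430688858032227), 89.9053955078125)
green (318, 235, 32, 24) ((598.915771484375, -27.941856384277344), (5.3412089347839355, 51.166221618652344), 36.85823059082031)
blue (374, 343, 15, 10) ((778.6287841796875, 49.2285194396
[... 178 characters left out ...]
37251091003418)
blue (170, 122, 11, 17) ((443.56005859375, -235.14138793945312), (20.377117156982422, 11.765377044677734), 2.2355029582977295)
scene roll [410.0072 200.0604] [(0, 229, 10, 16), (341, 218, 23, 16), (1, 204, 22, 41), (211, 149, 13, 9), (211, 136, 21, 8)]
scene tall [297.0909 193.478 ] [(187, 237, 11, 6)]
scene flat [350.4766 221.975 ] [(0, 229, 10, 16), (341, 218, 23, 16), (1, 204, 22, 41), (211, 149, 13, 9), (211, 136, 21, 8)]
scene vial [191.9386 239.1578] [(187, 237, 11, 6)]
side roll [323.3874 276.5561] [(399, 156, 10, 7), (395, 144, 14, 6)]
side tall [352.7592 202.5115] []
side flat [296.074  220.9831] [(399, 156, 10, 7), (395, 144, 14, 6)]
side vial [319.5518 171.0204] []
```

```bash
python3 -c "
from workcell import arm
print(arm.job_done())"
```

```text
the job is handed in; nothing more can be done
None
```

The job is handed in at about 35 s on the clock: by my last camera measurements all four things stand in their own trays and the robot touches nothing (no verdict came back), but I viewed 16 pictures against the limit of 14.

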